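# Slide carrier under the drag spring of an imaging dock

### The arm

A 6-joint arm with a two-finger parallel gripper is mounted at the origin on the work surface. World frame = base frame: x ahead of the robot, y to its left, z up, the work surface at z = 0. Lengths are in m, angles in rad, forces in N, time in s.
With the tool pointing down it reaches from about 0.275 to 0.725 m from the base axis. Payload 5.6 kg.
Tool frame: the origin (TCP) lies midway between the tips of the shut fingers; the grasp point (between the pads) lies 19 mm behind it (robot.grip_depth is the distance from the TCP to the grasp point, in m); z points along the fingers, x is the direction in which the jaws open and shut, and the axes are right-handed (so a half turn about z gives the same grasp; the last joint's range is limited). The gripper opens to 85 mm and grips with 20 to 120 N. Pads are 22 mm wide; open, the fingers measure 114 mm over their backs; the gripper's body (76 mm by 85 mm) begins 54 mm behind the grasp point. The pads swing forward as they close: fully open they stand 13 mm farther back than shut.
Start: joints at [-0.817, 0.255, 0.108, 0, -1.424, -0.285], TCP at [0.249, -0.491, 0.231] pointing down, gripper open.
Joint ranges: [-2.95, 2.95], [-1.21, 1.97], [-1.09, 1.5], [-2.87, 1.71], [-2.94, -0.07], [-3.05, 3.05]. Speed limits (rad/s): [2.57, 2.57, 3.14, 3.14, 3.14, 3.14].

### API

Orientations are given as a unit quaternion [x, y, z, w].
In Python, from cell import robot, snapshot, camera_params gives the robot as it stands.
- The arm moves only by the shell command python3 -m creep 'ROWS' [OPENING] [FORCE]. ROWS is JSON, a list of rows, each a list of 2 entries, a list of its own where there are three numbers: the shift along the tool's x, y, z in m, then the turn, a rotation vector about the tool's x, y, z in degrees. A call has 1 to 8 rows; each row is the pose to reach, as a shift and turn from the pose commanded when the call began, along the tool's axes at that moment; what a row does not reach only later rows make up. A row lasts 1/12 s, in which the tool goes at most 41.7 mm and 7.16 degrees, less where a joint would pass 70% of its speed; a pose out of reach is approached as far as the arm can. A call with a gripper value outside its range is refused whole. OPENING is the closure, from 0 (fully open) to 1 (shut), set as the call begins (- or left out, the last holds). The fingers move at their own pace and stop on an object; FORCE is the grip in N (left out, the last holds). Time passes only in rows, so rows that repeat a pose let the fingers close. It gives the time, the measured TCP pose, the force and the opening at its end, in the units of the state.
- robot.observe(): the state, without advancing time (a new reading comes with each control period).
- snapshot(name): name is "scene" or "top" or "wrist"; returns (picture, depth): 384x512x3 uint8, blue, green, red; 384x512 float32, m along the optical axis (not along the pixel's ray), 0 where there is no reading.
- camera_params(name): a dict with "fx", "fy", "cx", "cy" (pixels), "R" (3x3) and "t" (3): a world point X has camera coordinates R X + t. Camera axes: x right, y down, z forward; pixel columns grow to the right and rows downward; lengths in m; the calibration is good to about 2 mm. A picture is of the moment at which its call begins: read the wrist's pose just before it. camera_params takes no time and is no camera call; for the wrist camera it gives the pose at the moment of the call.
- robot.job_done(): hands the job in, once; it reports no verdict.
The state is a dict: "t": time; "joint_positions": joint angles; "qd": joint speeds; "joint_torque": joint torques, N m; "eef_pos": TCP position; "tool_rot": TCP orientation; "contact_force": force on the tool from outside, world axes, zero at the start; "wrist_torque": the same for the moment, N m; "finger_gap": finger opening in m.
Only numpy, scipy, OpenCV 4.12 (cv2) and the standard library are available. Lean on these libraries where they do the work, as an engineer would, in place of code of your own. Each camera call takes 0.05 s, during which the arm holds its last target. There are 200 camera calls.

### The job

Load the slide carrier into the imaging dock: with shut fingertips press down hard on its dark thumb pad so that it sinks with the sprung floor, and keeping it pressed down, push it under the bridge and the drag spring until it is fully home against the end stop, then let it rise and take the hand away. Do not grip or lift the carrier, do not touch the glass slide, and leave the other things on the bench where they are.

Things in the scene. Friction and masses are not known exactly. Their poses are not given: they have to be found in the camera images.
- dock: Low white imaging dock fixed to the bench. Origin on the bench under the centre of the home carrier; the lane runs along its x, pushing goes to +x; z up. Base x -200 to 100 mm, 110 wide, 10 thick. Lane walls: tops 35 mm above the bench, inner faces at y = -32 and 32, 12 thick. A bridge crosses the lane at x 10 to 30 mm, underside 37, top 52 mm above the bench.
- lip (a point): Middle of the lower front edge of the bridge, in the dock's frame at (10, 0, 37) mm. A carrier resting on the raised floor stands with its top 5 mm above this edge and is blocked by it; it must be pressed down more than 5 mm to go under.
- end_stop (a point): Middle of the front face of the steel end stop at the far end of the lane, in the dock's frame at (75.5, 0, 36) mm; the stop's top is 46 mm above the bench. The carrier's front end meets it when home.
- deck (a joint): The lane's sprung aluminium floor: metres pressed down, 0 to 0.012; stays level. Raised (0), its upper face is 30 mm above the bench. Starts to sink at about 6 N including the carrier's weight, then 0.75 N per mm: 8 mm takes 12 N, fully down 15 N. Springs up when let go; with the carrier home only until its top meets the bridge's underside (about 0.005).
- leaf (a joint): The drag spring: two steel leaf tongues joined by a cross bar, hanging from the far side of the bridge, sloping down along the lane to their tip at dock x = 65 mm. Angle in rad, 0 with the tip hanging free about 30 mm above the bench; a carrier beneath raises it (over 0.1 when home). It presses on the carrier with about 3 N.
- carrier: Aluminium plate 150 mm long (x), 60 wide, 12 thick, about 0.2 kg, loose in the lane on the sprung floor, front end (+x) 5 to 35 mm short of the bridge. Origin: centre of its underside; over the dock's origin when home. A raised cross rib (x -22 to -14 mm, 56 wide, 10 high) parts thumb pad (behind) from glass slide (ahead); a fingertip may push on the rib's rear face. Friction about 0.6.
- thumb_pad (a point): Centre of the carrier's dark thumb pad, on its top surface, carrier frame (-48.5, 0, 12) mm; the free flat area is x from -75 to -22 mm and 60 mm wide; 42 mm above the bench when the floor is raised.
- slide: Glass specimen slide 76 x 26 x 1 mm fixed in the front part of the carrier's top (carrier frame x from -6 to 70 mm); not to be touched by the fingers. Origin at the centre of its underside.
- oil_bottle: Amber oil bottle, 30 mm across, 65 high, loose bystander; origin at the centre of its underside.
- petri_dish: Clear round dish, 94 mm across, 16 high, loose bystander; origin at the centre of its underside.
- slide_box: Blue slide box, 87 x 62 x 31 mm, loose bystander; origin at the centre of its underside.
- forceps: Steel forceps 135 mm long, 11 high, lying flat, loose bystander; origin under its middle.
- stain_jar: Glass jar, 44 mm across, 55 high, loose bystander; origin at the centre of its underside.
- cover_box: Small clear box with white lid, 33 x 33 x 24 mm, loose bystander; origin at the centre of its underside.
Not all that is in view belongs to the job. There is more than one size of the carrier; the one meant has the size given above.

How it is judged:
By the outcome, as a careful person would: the job done as asked, in the order asked, and still so for the second after the job is handed in, with the robot touching nothing.
It also fails if it takes over 35 s, if anything falls off the work surface, if the arm or the gripper's body presses on something with over 40 N, if the wrist force passes 120 N, or if a joint passes its speed limit or range.

## Working session

There is one attempt and no reset: what is moved stays moved. The work goes in short steps, Python scripts to look and compute and a shell command to move; the robot and the scene stay as the last step left them, time stands still between calls to the robot, and variables do not carry over. Pictures are saved under pics/ and viewed, about 8 in all and at most 12, crops included, and the job is handed in when it is done.

```bash
ls; mkdir -p pics; python3 - <<'E'
from cell import robot,snapshot,camera_params
import cv2,numpy as np
print(robot.observe())
for n in("scene","top"):
    p,d=snapshot(n);cv2.imwrite(f"pics/{n}0.png",cv2.resize(p,(800,600),interpolation=cv2.INTER_CUBIC));np.save(f"pics/{n}0.npy",d)
    cv2.imwrite(f"pics/{n}0raw.png",p)
    print(n,camera_params(n))
E
```

```text
pics
{'t': 0.0, 'joint_positions': array([-8.17394062e-01,  2.55736423e-01,  1.06979037e-01, -5.17548723e-04,
       -1.42392703e+00, -2.84587047e-01]), 'qd': array([-0.0005375 ,  0.00187462,  0.00082898, -0.0001599 ,  0.00155079,
        0.00162775]), 'joint_torque': array([-1.26336126e-04, -3.86623442e+01,  2.37944180e+01,  5.36519453e+00,
       -5.97070335e-03, -6.74319907e-07]), 'eef_pos': array([ 0.24832369, -0.4901644 ,  0.23038477]), 'tool_rot': array([ 5.23563664e-01,  8.51985993e-01,  4.95456232e-04, -8.43360084e-04]), 'contact_force': array([ 0.25381328, -0.08267841,  0.18748961]), 'wrist_torque': array([-0.03190909,  0.01208575,  0.0006735 ]), 'finger_gap': 0.08557031733937925}
scene {'fx': 392.17942947426945, 'fy': 392.17942947426945, 'cx': 257.68859398818796, 'cy': 191.97657812236125, 'R': array([[ 0.0650528 ,  0.99776934, -0.0149829 ],
       [ 0.74134433, -0.05837402, -0.66858138],
       [-0.66796461,  0.0323856 , -0.74348803]]), 't': array([-0.07974059, -0.34904909,  1.12679857])}
top {'fx': 469.0186445276849, 'fy': 469.0186445276849, 'cx': 261.46084448611447, 'cy': 200.8509049351081, 'R': array([[-0.02873958, -0.99939474,  0.01960103],
       [-0.99062091,  0.0258558 , -0.13417038],
       [ 0.13358237, -0.02327319, -0.99076441]]), 't': array([0.03395357, 0.55523149, 0.90757465])}
```

View pics/top0.png

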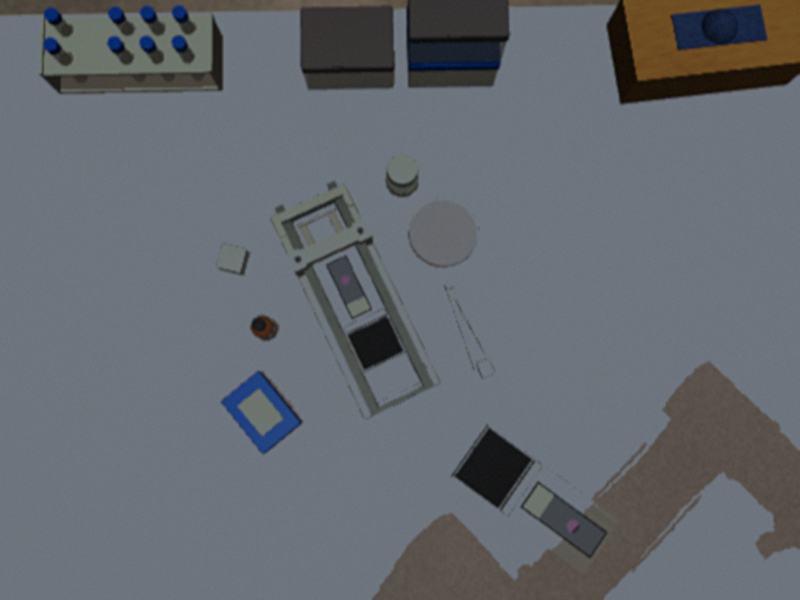

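View pics/scene0.png

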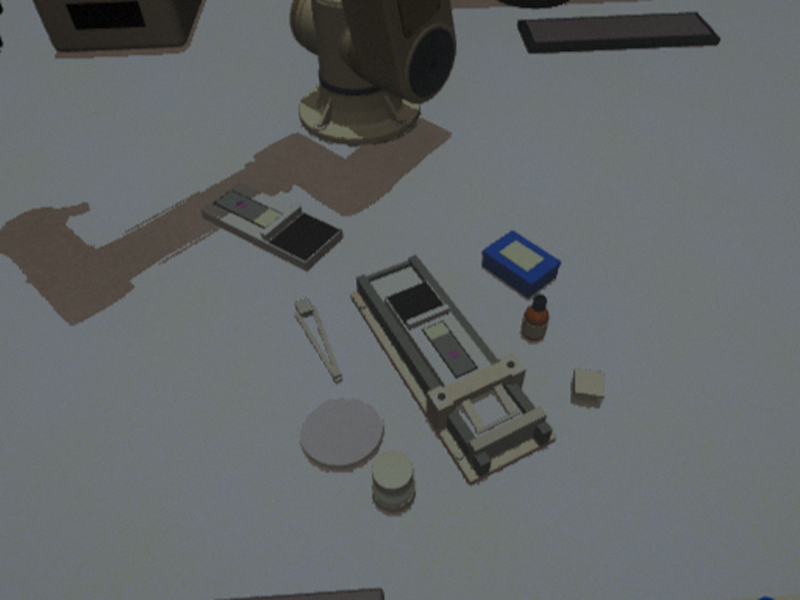

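Both views show two carriers. One is in the dock's lane (top ~(360,315), pad at (375,342)). The other lies loose on the bench (top ~(530,490)) and is larger. The lane one fits; I'll confirm its size in an enlarged crop.

```bash
python3 - <<'E'
import cv2
p=cv2.imread("pics/top0raw.png")
c=cv2.convertScaleAbs(p[110:272,165:290],alpha=1.7)  # x165..290,y110..272
cv2.imwrite("pics/c1.png",cv2.resize(c,None,fx=3.7,fy=3.7,interpolation=cv2.INTER_CUBIC)); print(c.shape)
E
```

```text
(162, 125, 3)
```

View pics/c1.png

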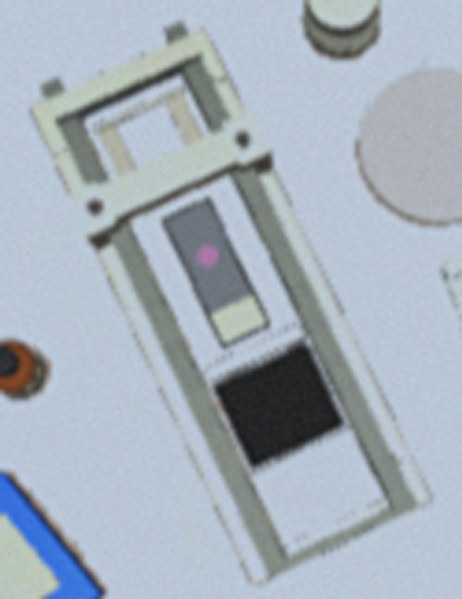

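```bash
cat > h.py <<'E'
import numpy as np
from cell import camera_params
def px2w(n,uv,z,c=None):
    c=c or camera_params(n);R,t=c["R"],c["t"]
    uv=np.atleast_2d(uv).astype(float)
    r=np.c_[(uv[:,0]-c["cx"])/c["fx"],(uv[:,1]-c["cy"])/c["fy"],np.ones(len(uv))]@R
    o=-R.T@t
    return o+r*((z-o[2])/r[:,2])[:,None]
E
python3 - <<'E'
from h import *
import cv2
f=lambda a:(np.array(a)+.5)/3.7-.5+[165,110]
np.set_printoptions(precision=4,suppress=True)
pad=px2w("top",f([(218,385),(303,343),(343,425),(255,467)]),.042)
sl=px2w("top",f([(163,219),(208,199),(268,327),(222,345)]),.043)
w=px2w("top",f([(250,582),(430,497)]),.035)
far=px2w("top",f([(33,108),(208,30)]),.046)
br=px2w("top",f([(85,238),(268,158)]),.052)
for n,a in(("pad",pad),("slide",sl),("wall",w),("far",far),("br",br)):
    print(n,a,a.mean(0),[round(float(np.linalg.norm(a[i]-a[i-1])),4) for i in range(len(a))])
ax=sl[:2].mean(0)-sl[2:].mean(0);print("yaw slide",np.degrees(np.arctan2(ax[1],ax[0])))
ax=sl.mean(0)-pad.mean(0);print("yaw s-p",np.degrees(np.arctan2(ax[1],ax[0])),np.linalg.norm(ax))
for q in(far,br):
    ax=q.mean(0)-w.mean(0);print("yaw wall",np.degrees(np.arctan2(ax[1],ax[0])),np.linalg.norm(ax[:2]))
# bigger carrier
g=lambda a:np.array(a)*.64
b=px2w("top",g([(488,427),(536,463),(500,508),(454,473)]),.02);print("big pad",[round(float(np.linalg.norm(b[i]-b[i-1])),4) for i in range(4)])
# depth: floor/pad heights
d=np.load("pics/top0.npy");c=camera_params("top")
for nm,p in(("pad",f([(280,405)])),("floor",f([(320,510)])),("slide",f([(215,270)]))):
    u,v=np.round(p[0]).astype(int);z=np.median(d[v-2:v+3,u-2:u+3]);X=c["R"].T@(np.array([(u-c["cx"])/c["fx"],(v-c["cy"])/c["fy"],1])*z-c["t"]);print(nm,X)
E
```

```text
pad [[0.5315 0.0951 0.042 ]
 [0.5531 0.0488 0.042 ]
 [0.508  0.0284 0.042 ]
 [0.4868 0.0761 0.042 ]] [0.5198 0.0621 0.042 ] [0.0485, 0.0511, 0.0494, 0.0522]
slide [[0.623  0.1233 0.043 ]
 [0.6336 0.0987 0.043 ]
 [0.5622 0.0675 0.043 ]
 [0.553  0.0925 0.043 ]] [0.5929 0.0955 0.043 ] [0.0765, 0.0268, 0.0779, 0.0266]
wall [[ 0.4259  0.0803  0.035 ]
 [ 0.4685 -0.0175  0.035 ]] [0.4472 0.0314 0.035 ] [0.1067, 0.1067]
far [[0.686  0.1932 0.046 ]
 [0.728  0.0969 0.046 ]] [0.707 0.145 0.046] [0.105, 0.105]
br [[0.6118 0.1646 0.052 ]
 [0.6535 0.0652 0.052 ]] [0.6326 0.1149 0.052 ] [0.1077, 0.1077]
yaw slide 23.66829849808036
yaw s-p 24.550998416540125 0.08037204045659238
yaw wall 23.615517410848188 0.2835719464577447
yaw wall 24.23136150583716 0.20339927056214635
big pad [0.073, 0.0762, 0.0733, 0.0727]
pad [0.5199 0.0626 0.0426]
floor [0.4643 0.0422 0.03  ]
slide [0.5934 0.0951 0.0428]
```

The crop shows the lane carrier with its dark pad at crop (280,405), about 51 mm long, and the slide centre at (215,272), 77 mm long and 80 mm from the pad centre. That matches the given size. The bench one has a 73–76 mm pad, so it's the wrong size. The lane yaw is about 24°.

Next I move over the pad, aiming at carrier x ≈ -36 at (0.531, 0.068), with the fingers shutting on the way.

```bash
python3 -m creep '[[[0.023,0.031,0],[0,0,1]],[[0.046,0.063,0],[0,0,2]],[[0.07,0.095,0],[0,0,2.8]],[[0.093,0.126,0],[0,0,2.8]],[[0.116,0.158,0],[0,0,2.8]],[[0.139,0.189,0],[0,0,2.8]],[[0.162,0.221,0],[0,0,2.8]],[[0.185,0.252,0],[0,0,2.8]]]' 1 40
```

```text
t: 0.77
eef_pos: [0.39, -0.2098, 0.2311]
tool_rot: [0.544, 0.839, 0.0, -0.0]
contact_force: [1.6, -0.3, -0.3]
finger_gap: -0.0003
```

```bash
python3 -m creep '[[[0.024,0.030,0],[0,0,0]],[[0.049,0.060,0],[0,0,0]],[[0.074,0.091,0],[0,0,0]],[[0.099,0.121,0],[0,0,0]],[[0.124,0.152,0],[0,0,0]],[[0.149,0.182,0],[0,0,0]],[[0.175,0.214,0.01],[0,0,0]],[[0.198,0.243,0.02],[0,0,0]]]' 1 40 && python3 -m creep '[[[0,0,0.03],[0,0,0]],[[0,0,0.065],[0,0,0]],[[0,0,0.1],[0,0,0]],[[0,0,0.125],[0,0,0]],[[0,0,0.135],[0,0,0]],[[0,0,0.135],[0,0,0]],[[0,0,0.135],[0,0,0]]]'
python3 - <<'E'
from cell import *
import cv2
print(robot.observe())
n="scene"
p,d=snapshot(n);p=cv2.convertScaleAbs(p,alpha=1.7)
cv2.imwrite("pics/s1.png",cv2.resize(p[150:310,190:390],(800,640),interpolation=cv2.INTER_CUBIC)[:600])
E
```

```text
t: 1.43
eef_pos: [0.5316, 0.0705, 0.2113]
tool_rot: [0.544, 0.839, 0.001, 0.0]
contact_force: [1.2, -0.1, -0.5]
finger_gap: -0.0003
t: 2.02
eef_pos: [0.5315, 0.0681, 0.0771]
tool_rot: [0.544, 0.839, -0.0, 0.0]
contact_force: [-0.1, 0.2, 0.5]
finger_gap: 0.0002
{'t': 2.0167, 'joint_positions': array([ 4.20171032e-01,  3.26203052e-01, -2.03089022e-01,  8.43225943e-04,
       -1.04108977e+00, -1.57111482e+00]), 'qd': array([-0.00134873, -0.02671374,  0.03415894,  0.00546654, -0.00085409,
        0.00223283]), 'joint_torque': array([ 1.37774085e-02, -3.77853048e+01,  1.95405489e+01,  4.39059332e+00,
        2.84159806e-02, -1.81473742e-04]), 'eef_pos': array([0.53149593, 0.06806274, 0.07708096]), 'tool_rot': array([ 5.44052021e-01,  8.39051383e-01, -2.40386193e-05,  4.18063965e-04]), 'contact_force': array([-0.06402722,  0.15355077,  0.50733916]), 'wrist_torque': array([ 0.00375837, -0.08918698,  0.06717131]), 'finger_gap': 0.00020010980172988478}
```

View pics/s1.png

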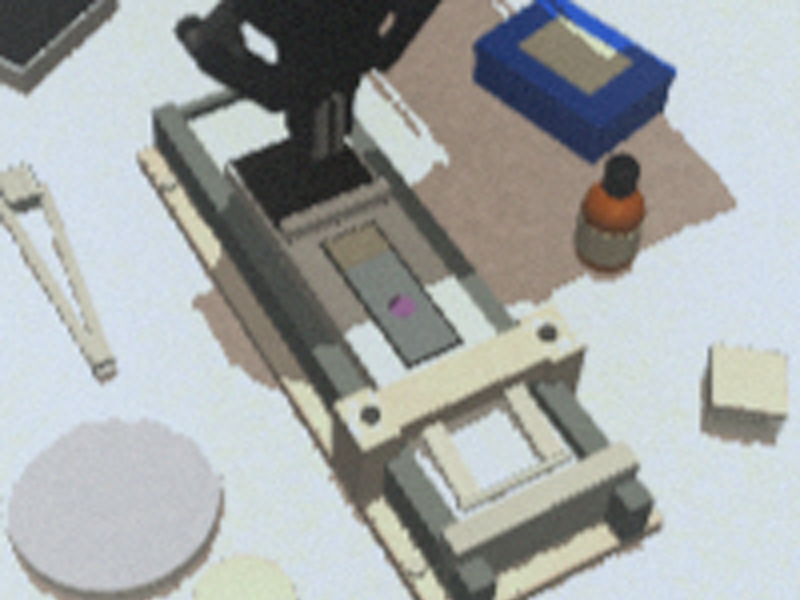

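The shut fingers hang over the pad at (325,160), behind the rib at (335,210) and clear of the slide. Next I descend and press.

```bash
python3 -m creep '[[[0,0,0.012],[0,0,0]],[[0,0,0.022],[0,0,0]],[[0,0,0.029],[0,0,0]],[[0,0,0.032],[0,0,0]],[[0,0,0.034],[0,0,0]],[[0,0,0.036],[0,0,0]],[[0,0,0.038],[0,0,0]],[[0,0,0.038],[0,0,0]]]' && python3 -m creep '[[[0,0,0.002],[0,0,0]],[[0,0,0.004],[0,0,0]],[[0,0,0.006],[0,0,0]],[[0,0,0.006],[0,0,0]],[[0,0,0.006],[0,0,0]]]'
```

```text
t: 2.73
eef_pos: [0.531, 0.0681, 0.0387]
tool_rot: [0.544, 0.839, 0.0, 0.0]
contact_force: [-2.4, 0.1, 6.4]
finger_gap: -0.0001
t: 3.15
eef_pos: [0.5312, 0.0681, 0.0335]
tool_rot: [0.544, 0.839, 0.0, 0.0]
contact_force: [-4.2, -0.5, 9.3]
finger_gap: -0.0001
```

```bash
python3 -m creep '[[[0,0,0.001],[0,0,0]],[[0,0,0.002],[0,0,0]],[[0,0.002,0.002],[0,0,0]],[[0,0.005,0.002],[0,0,0]],[[0,0.008,0.002],[0,0,0]],[[0,0.011,0.002],[0,0,0]],[[0,0.014,0.002],[0,0,0]],[[0,0.017,0.002],[0,0,0]]]' && python3 - <<'E'
from cell import *
import cv2
s=robot.observe();print(s["eef_pos"],s["contact_force"],s["wrist_torque"])
p,d=snapshot("scene");p=cv2.convertScaleAbs(p,alpha=1.7)
cv2.imwrite("pics/s2.png",cv2.resize(p[150:300,190:390],(800,600),interpolation=cv2.INTER_CUBIC))
E
```

```text
t: 3.82
eef_pos: [0.5462, 0.0743, 0.0316]
tool_rot: [0.544, 0.839, -0.001, 0.0]
contact_force: [-6.3, -1.7, 11.0]
finger_gap: 0.0002
[0.54624153 0.07432813 0.0316202 ] [-6.26239516 -1.66492201 10.98026993] [-0.80871151  1.97681113 -0.02971551]
```

View pics/s2.png

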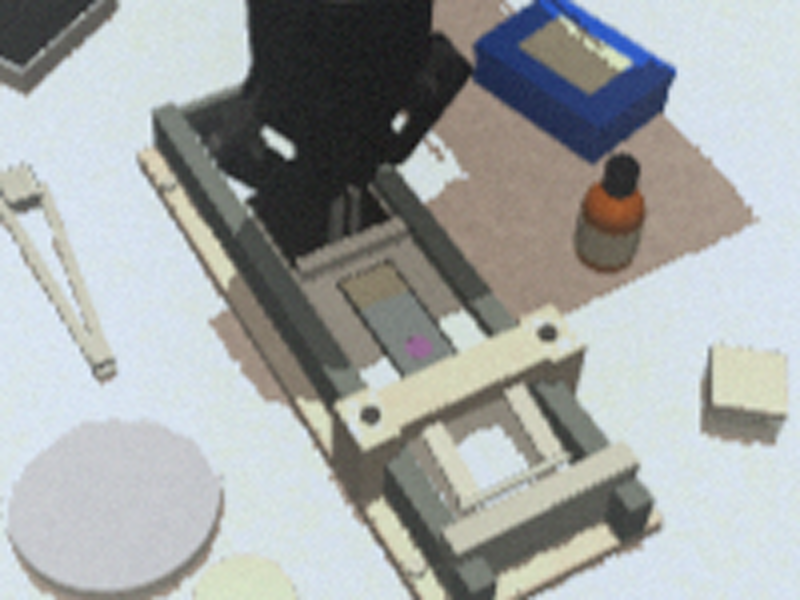

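The carrier has sunk below the wall tops and its front is passing under the bridge. The slide's dot moved to (418,347). I'll keep pushing.

```bash
python3 -m creep '[[[0,0.004,0],[0,0,0]],[[0,0.008,0],[0,0,0]],[[0,0.012,0],[0,0,0]],[[0,0.016,0],[0,0,0]],[[0,0.020,0],[0,0,0]],[[0,0.023,0],[0,0,0]],[[0,0.026,0],[0,0,0]],[[0,0.029,0],[0,0,0]]]' && python3 -m creep '[[[0,0.003,0],[0,0,0]],[[0,0.006,0],[0,0,0]],[[0,0.009,0],[0,0,0]],[[0,0.012,0],[0,0,0]],[[0,0.014,0],[0,0,0]],[[0,0.014,0],[0,0,0]]]'; python3 - <<'E'
from cell import *
s=robot.observe();print(s["eef_pos"],s["contact_force"],s["wrist_torque"])
E
```

```text
t: 4.53
eef_pos: [0.5728, 0.0861, 0.0317]
tool_rot: [0.544, 0.839, -0.001, 0.0]
contact_force: [-5.9, -1.8, 10.8]
finger_gap: 0.0002
t: 5.03
eef_pos: [0.5854, 0.0918, 0.0315]
tool_rot: [0.544, 0.839, -0.001, 0.0]
contact_force: [-4.9, -2.7, 9.1]
finger_gap: -0.0
[0.58542876 0.09175412 0.03145942] [-4.86480423 -2.69106039  9.14577235] [-0.89287219  1.86513247  0.01743587]
```

```bash
python3 -m creep '[[[0,0.002,0],[0,0,0]],[[0,0.004,0],[0,0,0]],[[0,0.006,0],[0,0,0]],[[0,0.007,0],[0,0,0]],[[0,0.008,0],[0,0,0]],[[0,0.008,0],[0,0,0]]]';python3 -m creep '[[[0,0.001,0],[0,0,0]],[[0,0.002,0],[0,0,0]],[[0,0.003,0],[0,0,0]],[[0,0.003,0],[0,0,0]]]'
```

```text
t: 5.53
eef_pos: [0.5914, 0.0945, 0.031]
tool_rot: [0.544, 0.839, -0.002, -0.001]
contact_force: [-7.6, -2.8, 9.4]
finger_gap: -0.0001
t: 5.87
eef_pos: [0.5948, 0.096, 0.0312]
tool_rot: [0.544, 0.839, -0.001, -0.0]
contact_force: [-6.0, -3.5, 9.1]
finger_gap: -0.0003
```

```bash
python3 -m creep '[[[0,0.001,0],[0,0,0]],[[0,0.002,0],[0,0,0]],[[0,0.003,0],[0,0,0]],[[0,0.003,0],[0,0,0]]]';python3 -m creep '[[[0,0.001,0],[0,0,0]],[[0,0.002,0],[0,0,0]],[[0,0.003,0],[0,0,0]],[[0,0.003,0],[0,0,0]]]'
```

```text
t: 6.2
eef_pos: [0.5974, 0.0971, 0.0312]
tool_rot: [0.544, 0.839, -0.001, -0.0]
contact_force: [-6.5, -3.8, 8.8]
finger_gap: 0.0001
t: 6.53
eef_pos: [0.5974, 0.0972, 0.0306]
tool_rot: [0.544, 0.839, -0.004, -0.002]
contact_force: [-12.5, -4.9, 12.5]
finger_gap: -0.0001
```

```bash
python3 - <<'E'
from cell import *
import cv2
p,d=snapshot("scene");p=cv2.convertScaleAbs(p,alpha=1.7)
cv2.imwrite("pics/s3.png",cv2.resize(p[190:310,230:390],(800,600),interpolation=cv2.INTER_CUBIC))
E
```

```text
(no output)
```

View pics/s3.png

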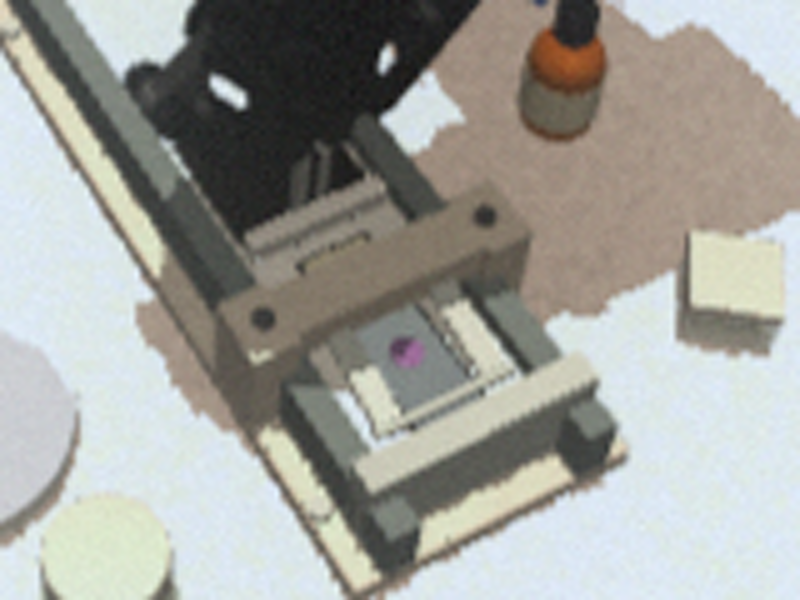

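It has stalled with the push force rising, and in the picture the carrier's front reaches the stop bar. I'll give one firmer nudge to confirm, then ease off the push while staying pressed.

```bash
python3 -m creep '[[[0,0.002,0],[0,0,0]],[[0,0.004,0],[0,0,0]],[[0,0.004,0],[0,0,0]],[[0,0.004,0],[0,0,0]]]'; python3 -m creep '[[[0,-0.002,0],[0,0,0]],[[0,-0.004,0],[0,0,0]],[[0,-0.0055,0],[0,0,0]],[[0,-0.0055,0],[0,0,0]]]'
```

```text
t: 6.92
eef_pos: [0.5975, 0.0972, 0.0301]
tool_rot: [0.545, 0.839, -0.007, -0.004]
contact_force: [-21.4, -7.0, 19.5]
finger_gap: -0.0001
t: 7.25
eef_pos: [0.5974, 0.0972, 0.0306]
tool_rot: [0.544, 0.839, -0.002, -0.001]
contact_force: [-7.5, -3.6, 9.2]
finger_gap: -0.0002
```

```bash
python3 -m creep '[[[0,-0.0005,-0.002],[0,0,0]],[[0,-0.001,-0.004],[0,0,0]],[[0,-0.001,-0.006],[0,0,0]],[[0,-0.001,-0.008],[0,0,0]],[[0,-0.001,-0.010],[0,0,0]],[[0,-0.001,-0.013],[0,0,0]],[[0,-0.003,-0.018],[0,0,0]],[[0,-0.004,-0.024],[0,0,0]]]'; python3 -m creep '[[[0,-0.002,-0.015],[0,0,0]],[[0,-0.01,-0.04],[0,0,0]],[[0,-0.03,-0.07],[0,0,0]],[[0,-0.05,-0.10],[0,0,0]],[[0,-0.075,-0.12],[0,0,0]],[[0,-0.1,-0.14],[0,0,0]],[[0,-0.12,-0.15],[0,0,0]],[[0,-0.12,-0.15],[0,0,0]]]'
python3 - <<'E'
from cell import *
import cv2
s=robot.observe();print(s["eef_pos"],s["contact_force"])
a=[]
p,d=snapshot("scene");p=cv2.convertScaleAbs(p,alpha=1.7)
a=cv2.resize(p[180:300,240:360],(600,600),interpolation=cv2.INTER_CUBIC)
cv2.imwrite("pics/s4.png",a)
p,d=snapshot("top");cv2.imwrite("pics/t4raw.png",p);p=cv2.convertScaleAbs(p,alpha=1.7)
cv2.imwrite("pics/t4.png",cv2.resize(p,(800,600),interpolation=cv2.INTER_CUBIC))
E
```

```text
t: 7.92
eef_pos: [0.5975, 0.0978, 0.0553]
tool_rot: [0.544, 0.839, 0.001, 0.001]
contact_force: [0.4, -1.0, 0.1]
finger_gap: -0.0001
t: 8.58
eef_pos: [0.4869, 0.0479, 0.2098]
tool_rot: [0.544, 0.839, 0.004, 0.003]
contact_force: [0.2, -0.3, 0.7]
finger_gap: 0.0001
[0.48688832 0.04792065 0.20980812] [ 0.21932538 -0.32671257  0.69024877]
```

View pics/s4.png

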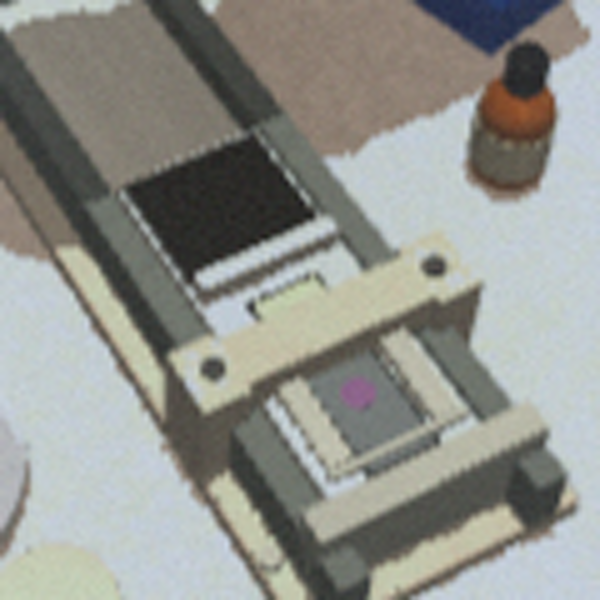

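View pics/t4.png

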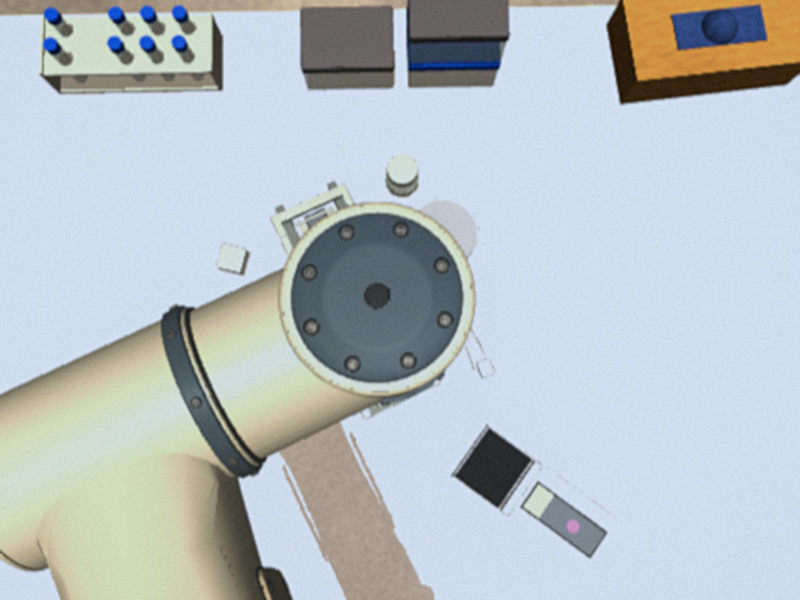

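The carrier is under the bridge with the leaf on it and the hand is clear. I'll move the arm aside and measure how fully home it is.

```bash
python3 -m creep '[[[-0.03,-0.02,-0.01],[0,0,0]],[[-0.06,-0.04,-0.01],[0,0,0]],[[-0.09,-0.06,-0.01],[0,0,0]],[[-0.12,-0.08,-0.01],[0,0,0]],[[-0.15,-0.10,-0.01],[0,0,0]],[[-0.18,-0.12,-0.01],[0,0,0]],[[-0.21,-0.13,-0.01],[0,0,0]],[[-0.24,-0.14,-0.01],[0,0,0]]]'; python3 -m creep '[[[-0.03,0,0],[0,0,0]],[[-0.06,0,0],[0,0,0]],[[-0.06,0,0],[0,0,0]]]'
python3 - <<'E'
from cell import *
import cv2
p,d=snapshot("top");p0=cv2.imread("pics/top0raw.png")
cv2.imwrite("pics/t5raw.png",p)
print(robot.observe()["t"])
p=cv2.convertScaleAbs(p,alpha=1.7)
cv2.imwrite("pics/t5.png",cv2.resize(p[105:225,140:300],(800,600),interpolation=cv2.INTER_CUBIC))
E
```

```text
t: 9.35
eef_pos: [0.4572, -0.2298, 0.2143]
tool_rot: [0.544, 0.839, 0.0, 0.001]
contact_force: [0.7, 0.0, 0.0]
finger_gap: -0.0001
t: 9.6
eef_pos: [0.4829, -0.2867, 0.2125]
tool_rot: [0.545, 0.838, -0.001, -0.0]
contact_force: [0.1, 0.4, -0.5]
finger_gap: -0.0002
9.65
```

View pics/t5.png

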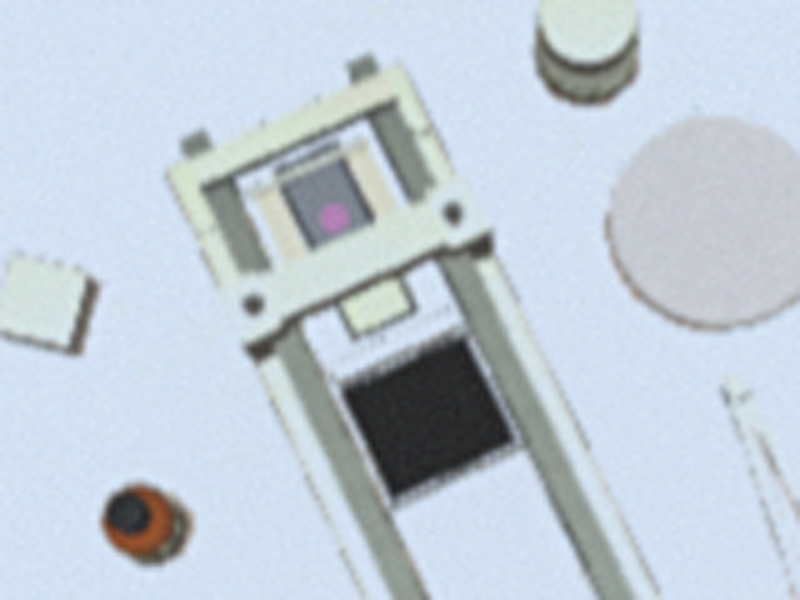

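```bash
python3 - <<'E'
from h import *
f=lambda a:(np.array(a)+.5)/5-.5+[140,105]
pad=px2w("top",f([(343,385),(463,335),(517,440),(395,497)]),.037).mean(0)
stop=px2w("top",f([(202,187),(398,100)]),.046).mean(0)  # stop's front top edge
u=np.array([np.cos(np.radians(24)),np.sin(np.radians(24)),0])
print("pad",pad,"stop",stop,"pad->stop",(stop-pad)@u,"should be 0.124")
print("travel",(pad-[.5198,.0621,.037])@u,"tcp_home-pad",(np.array([.5974,.0972,.037])-pad)@u)
import cv2
a=cv2.imread("pics/top0raw.png").astype(int);b=cv2.imread("pics/t5raw.png").astype(int)
for n,(x,y) in dict(bottle=(169,209),dish=(283,150),box=(167,264),forceps=(300,212),jar=(257,112),cover=(149,165)).items():
    P,Q=[cv2.GaussianBlur(i[y-30:y+30,x-30:x+30].mean(2).astype(np.float32),(0,0),1) for i in(a,b)]
    print(n,cv2.phaseCorrelate(P,Q))
E
```

```text
pad [0.58523996 0.09050285 0.037     ] stop [0.69635643 0.14032302 0.046     ] pad->stop 0.12177363552570088 should be 0.124
travel 0.07133485644779984 tcp_home-pad 0.01383272723722657
bottle ((0.010469372122170029, 0.010614301786684877), 1.0126778881086242)
dish ((-0.06560143182511169, 0.1511238998472919), 0.802581804063585)
box ((-0.00107745009080773, 0.026134569039310662), 1.0375663043393029)
forceps ((-0.01990512179779813, 0.16165096933950807), 0.459062799082862)
jar ((-0.014232837013580024, 0.01725149135890902), 1.0220754324065315)
cover ((0.02220071870538831, 0.011290350522440207), 1.00934194472101)
```

```bash
python3 -c "
from cell import robot
print(robot.job_done())"
```

```text
the job is handed in; nothing more can be done
None
```

The slide carrier is in the imaging dock, home against the end stop, and the job is handed in at about 9.7 s robot time. No verdict comes back, so the checks below are mine.

**What I did:** With the fingers shut, I pressed the thumb pad about 10 mm down. I then pushed on the rib's rear face, under the bridge and leaf, until the carrier stopped moving. After that I eased off the push, lifted straight up and moved the arm aside. I neither gripped nor lifted the carrier.

**Last checks:**
- **End stop:** the carrier did not move when I raised the push from about 13 N to 22 N. The wrist force peaked at about 30 N in the readings at the end of each move.
- **Home position:** the last top picture shows the carrier under the bridge with the leaf on it. It moved 71 mm, and the pad-to-stop distance measures 122 mm against a nominal 124. That 2 mm difference is within the camera calibration.
- **Slide:** in the pictures the fingers stayed behind the rib, clear of the glass.
- **Other things on the bench:** the six bystanders shifted by less than 0.2 px between the first and last top pictures. The match was weaker for the forceps and the dish.
- **Not checked:** I could not read the deck and leaf joints directly, so the carrier's rise is judged from the pictures only.

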